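# Call the umpire and hold up the unit tray

## Robot

A 6-joint arm with a two-finger parallel gripper is mounted at the origin on the work surface. World frame = base frame: x ahead of the robot, y to its left, z up, the work surface at z = 0. Lengths are in m, angles in degrees, forces in N, time in s.
With the tool pointing down it reaches from about 0.35 to 0.875 m from the base axis. Payload 4.2 kg.
Tool frame: the origin (TCP) lies midway between the tips of the shut fingers; the grasp point (between the pads) lies 19 mm behind it; z points along the fingers, y is the line along which they close (so a half turn about z gives the same grasp; the last joint's range is limited). The gripper opens to 87 mm and grips with 3 to 60 N. Pads are 19 mm wide; open, the fingers measure 117 mm over their backs; the gripper's body (75 mm by 190 mm) begins 51 mm behind the grasp point.
Start: joints at [83.056, 22.042, 0.453, 0, -68.411, -14.817], TCP at [0.232, 0.58, 0.223] pointing down, gripper open.
Joint ranges: [-179.83, 179.83], [-69.29, 118.12], [-61.27, 80.66], [-181.25, 117.63], [-171.15, -9.14], [-177.46, 177.46]. Speed limits (degrees/s): [159.86, 159.86, 180, 180, 180, 180].

## Interface

Orientations are given as [roll, pitch, yaw] about the fixed x, y, z axes, in that order (R = Rz(yaw) Ry(pitch) Rx(roll)).
In Python, from workcell import env gives the robot as it stands. The module is installed in compiled form; this text tells all that it offers. Calls block until the motion is done:
- env.goto(position, orientation): joint-space move of the TCP to a pose.
- env.move_straight(position, rotation=None, rate=0.15, force_limit=None): straight line of the TCP; rotation=None keeps the orientation; rate is the mean speed in m/s. With force_limit (N) it stops when the force on the tool has changed by that much, and returns True; else False.
- env.set_joints(angles): joint-space move.
- env.gripper_to(opening, grasp_force=None): opening from 0.0 (shut) to 1.0 (fully open); grasp_force is the grip in N (None keeps the last); returns when the fingers have stopped.
- env.dwell(seconds).
- env.inverse_kinematics(position, orientation): joint angles nearest the present ones, or None.
- env.read_state(): the state.
- env.grab_frame(name): name is "scene" or "top"; returns a dict with "image" (420x560x3 uint8, blue, green, red), "fx", "fy", "cx", "cy" (pixels), "position" and "orientation" of the camera in the world. Camera axes: x right, y up, looking along -z (the intrinsics and any distortion apply to the point x, -y, -z); pixel columns grow to the right and rows downward; lengths in m; the calibration is good to about 2 mm. A picture is of the moment at which its call begins. There is no depth.
A pose or a line that the arm cannot do raises env.Unreachable and nothing moves.
- env.close_job(): hands the job in; it is judged then, once.
Trained networks look in a picture, given as the dict that the camera call returned (one of the last four; its "shot" number tells which), for a name from the list of things; names that differ only in an ending like _2 or _b are one class to them, and where a whole thing is asked for, a point or a joint stands for the part that bears it (a point fixed in the world has none). Each returns a list of dicts, best first, with "score" (0 to 1); they miss things now and then, are a little off and sometimes report something else, mostly with a low value. They report only what shows in the picture. A call takes as long as a camera call. They do not tell look-alikes from the thing itself.
- env.search_frame(picture, thing): "xyz" ([x, y, z] in m, in world coordinates, good to about 4 mm: the middle of the surface that is visible of it).
- env.trace(picture, thing): "mask" (420x560 bool, what is visible of it).
The state is a dict: "clock": time; "joint_positions": joint angles; "qvel": joint speeds; "joint_torque": joint torques, N m; "position": TCP position; "tool_rot": TCP orientation; "force": force on the tool from outside, world axes, zero at the start; "wrist_torque": the same for the moment, N m; "opening": opening from 0.0 (shut) to 1.0 (fully open); "finger_force": force on a finger pad.
Only numpy, scipy, OpenCV 4.12 (cv2) and the standard library are available. Lean on these libraries where they do the work, as an engineer would, in place of code of your own. Each camera call takes 0.05 s, during which the arm holds its last target. There are 200 camera calls.

## Task

Ring for the umpire by pressing the desk bell's plunger down to its stop and letting it spring back up; then pick up the movement tray that carries the four model soldiers and hold it up for him, steady and level, at least 12 cm above the game board, with every soldier still standing in its recess. Finish while still holding the tray in the air: do not put it down or let go. Leave the empty tray, the cottage, the tree and the dice cup where they stand.

Things in the scene. Friction and masses are not known exactly. Their poses are not given: they have to be found in the camera images.
- tray: loose plywood tray carrying the four soldiers: plate 130 (x) x 90 (y) x 7 mm, 140-280 g empty. Upright handle in the middle: wooden grip bar 64 mm long along x, 16 mm wide (y), 67 to 93 mm above the underside, on two thin posts. Origin: centre of its underside, z up. It starts on the game board, whose top is 6 mm above the table, turned up to 0.7 rad either way.
- tray_handle (a point): the middle of the grip bar of the tray with the figures, 80 mm above the tray's underside; axes as the tray's
- plunger_top (a point): top centre of the small flat steel plunger head (20 mm across) on top of the desk bell; when up it is 68 mm above the table, and stands clear of all else on the bell even when pressed down
- plunger (a joint): how far the plunger head is pressed down, m: 0 is up, 0.006 is down at its stop. Springs back by itself when let go; about 1.5 N starts it, 4.5 N holds it at the stop, after which it is rigid.
- bell: the desk bell: black foot 86 mm across, steel dome 76 mm across and 45 mm high, fixed to the board; origin at the centre of its underside, z up
- spare: bystander: an empty tray, same shape and size as the other (handle included) but with nothing in its four recesses; origin at the centre of its underside
- cottage: bystander: model cottage 60 x 88 mm, 60 mm tall; origin at the centre of its underside
- tree: bystander: model tree on a 56 mm round base, 72 mm tall; origin at the centre of its underside
- dicecup: bystander: terracotta-coloured open dice cup, 68 mm across, 80 mm tall; origin at the centre of its underside
- fig0: model soldier on a 25 mm round base, 40 mm tall, 22 g, standing loose in recess 0 of the tray; origin at the centre of its underside, z up
- tray_seat0 (a point): centre of the floor of recess 0 (27 mm across, 3.5 mm deep) of the tray with the figures, at x -42, y -25, z 3.5 mm in the tray's frame
- fig1: model soldier on a 25 mm round base, 40 mm tall, 22 g, standing loose in recess 1 of the tray; origin at the centre of its underside, z up
- tray_seat1 (a point): centre of the floor of recess 1 (27 mm across, 3.5 mm deep) of the tray with the figures, at x -42, y 25, z 3.5 mm in the tray's frame
- fig2: model soldier on a 25 mm round base, 40 mm tall, 22 g, standing loose in recess 2 of the tray; origin at the centre of its underside, z up
- tray_seat2 (a point): centre of the floor of recess 2 (27 mm across, 3.5 mm deep) of the tray with the figures, at x 42, y -25, z 3.5 mm in the tray's frame
- fig3: model soldier on a 25 mm round base, 40 mm tall, 22 g, standing loose in recess 3 of the tray; origin at the centre of its underside, z up
- tray_seat3 (a point): centre of the floor of recess 3 (27 mm across, 3.5 mm deep) of the tray with the figures, at x 42, y 25, z 3.5 mm in the tray's frame
Things that resemble listed ones, but are neither listed nor needed, are in the scene too. What is shaped like the tray but pink is not meant.

How it is judged:
By the outcome, as a careful person would: the job done as asked, in the order asked, and still so for the second after the job is handed in, while the arm keeps its last pose, push and grip.
It also fails if it takes over 48 s, if anything falls off the work surface, if the arm or the gripper's body presses on something with over 40 N, if the wrist force passes 120 N, or if a joint passes its speed limit or range.

## Working session

There is one attempt and no reset: what is moved stays moved. The work goes in short steps, each a Python script; the robot and the scene stay as the last script left them, time stands still between calls to the robot, and variables do not carry over. Pictures are saved under pics/ and viewed, at most 10 in all, crops included, and the job is handed in when it is done.

```bash
mkdir -p pics; python3 - <<'E'
from workcell import env
import cv2
for n in("scene","top"):
    f=env.grab_frame(n); cv2.imwrite(f"pics/{n}0.png",f["image"])
    print(n,{k:v for k,v in f.items() if k!="image"})
    for t in("tray","tray_handle","plunger_top","bell","spare","fig0","cottage","tree","dicecup"):
        print(t,[([round(float(x),3) for x in d["xyz"]],round(d["score"],2)) for d in env.search_frame(f,t)])
print(env.read_state())
E
```

```text
scene {'fx': 438.4402723396665, 'fy': 438.4402723396665, 'cx': 278.1234002499794, 'cy': 215.78107461287158, 'position': array([ 1.0674297 , -0.30859417,  0.7054568 ]), 'orientation': array([4.84210171e+01, 5.21839168e-02, 5.73633304e+01]), 'shot': 1}
tray [([0.619, 0.015, 0.013], 0.86), ([0.186, 0.306, 0.003], 0.76)]
tray_handle [([0.183, 0.306, 0.009], 0.73), ([0.618, 0.019, 0.013], 0.6)]
plunger_top [([0.559, -0.217, 0.069], 0.54)]
bell [([0.577, -0.222, 0.041], 0.67)]
spare [([0.506, 0.196, 0.012], 0.93)]
fig0 [([0.645, -0.014, 0.025], 0.52), ([0.564, 0.002, 0.02], 0.48), ([0.654, 0.038, 0.023], 0.44), ([0.772, 0.113, 0.051], 0.26)]
cottage [([0.771, -0.123, 0.051], 0.66)]
tree [([0.77, 0.112, 0.055], 0.92)]
dicecup [([0.524, 0.399, 0.06], 0.67)]
top {'fx': 511.8106981048907, 'fy': 511.8106981048907, 'cx': 277.48489802964855, 'cy': 213.97017520979492, 'position': array([0.24340874, 0.07893112, 1.4911935 ]), 'orientation': array([  9.27026031,   0.31516445, -89.98097258]), 'shot': 2}
tray [([0.603, 0.026, 0.016], 0.68), ([0.174, 0.316, 0.012], 0.55)]
tray_handle [([0.172, 0.311, 0.
[... 428 characters left out ...]
5], 0.16)]
{'clock': 1.0, 'joint_positions': array([ 8.30571935e+01,  2.20410770e+01,  4.53409325e-01, -1.60482237e-03,
       -6.84104048e+01, -1.48177892e+01]), 'qvel': array([ 0.00913889, -0.07884086, -0.000947  ,  0.08929388, -0.10084303,
       -0.06976113]), 'joint_torque': array([ 7.91118018e-04, -3.90473986e+01,  1.87622863e+01,  4.22452927e+00,
        1.55024783e-02, -9.87444196e-06]), 'position': array([0.23165662, 0.58046659, 0.22255763]), 'tool_rot': array([-1.79998518e+02,  1.93558754e-03, -2.17611862e+01]), 'force': array([ 0.20444503, -0.56420213, -0.10916243]), 'wrist_torque': array([-0.01542426, -0.01070565, -0.06350523]), 'finger_force': 0.0, 'opening': 0.9994625882123472}
```

View pics/scene0.png

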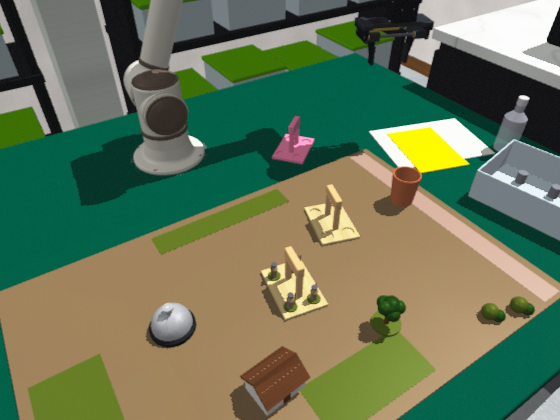

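View pics/top0.png

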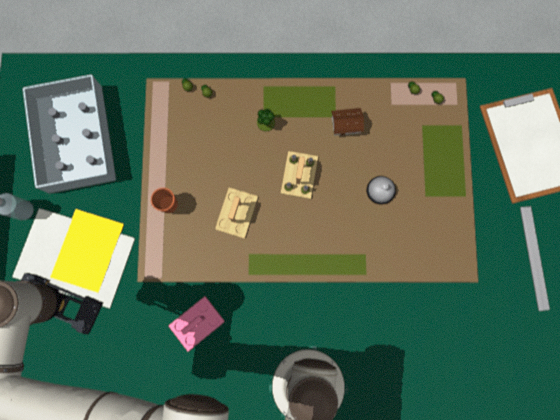

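The scene shows the loaded tray at scene px (293,285) and top px (300,175), the spare at top (237,212), the pink decoy at top (196,323) and the bell at scene (172,322) and top (381,188). I'll enlarge both views.

```bash
cat > h.py <<'E'
import numpy as np, cv2
from scipy.spatial.transform import Rotation as R
def ray(f,u,v):
    d=np.array([(u-f["cx"])/f["fx"],-(v-f["cy"])/f["fy"],-1.])
    return np.asarray(f["position"]),R.from_euler("xyz",f["orientation"],degrees=True).apply(d)
def at_z(f,u,v,z):
    p,d=ray(f,u,v); return p+d*(z-p[2])/d[2]
def pix(f,X):
    c=R.from_euler("xyz",f["orientation"],degrees=True).inv().apply(np.asarray(X)-f["position"])
    return f["cx"]-f["fx"]*c[0]/c[2], f["cy"]+f["fy"]*c[1]/c[2]
def tri(f,a,g,b):
    (p,d),(q,e)=ray(f,*a),ray(g,*b)
    s=np.linalg.lstsq(np.c_[d,-e],q-p,rcond=None)[0]
    x,y=p+s[0]*d,q+s[1]*e; return (x+y)/2,np.linalg.norm(x-y)
E
python3 - <<'E'
import cv2,numpy as np
t=cv2.imread("pics/top0.png");s=cv2.imread("pics/scene0.png")
k=dict(interpolation=cv2.INTER_CUBIC)
A=cv2.resize(t[140:215,270:350],(400,375),**k)   # x5
B=cv2.resize(t[165:210,360:405],(225,225),**k)   # x5
C=cv2.resize(s[240:320,255:335],(400,400),**k)    # x5
D=cv2.resize(s[295:345,145:200],(275,250),**k)   # x5
W=np.zeros((600,800,3),np.uint8)
W[:375,:400]=A; W[375:600,:225]=B; W[:400,400:]=C; W[:0]=0
W[400:600,400:675]=D[:200]
cv2.imwrite("pics/crop.png",W)
E
```

```text
(no output)
```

View pics/crop.png

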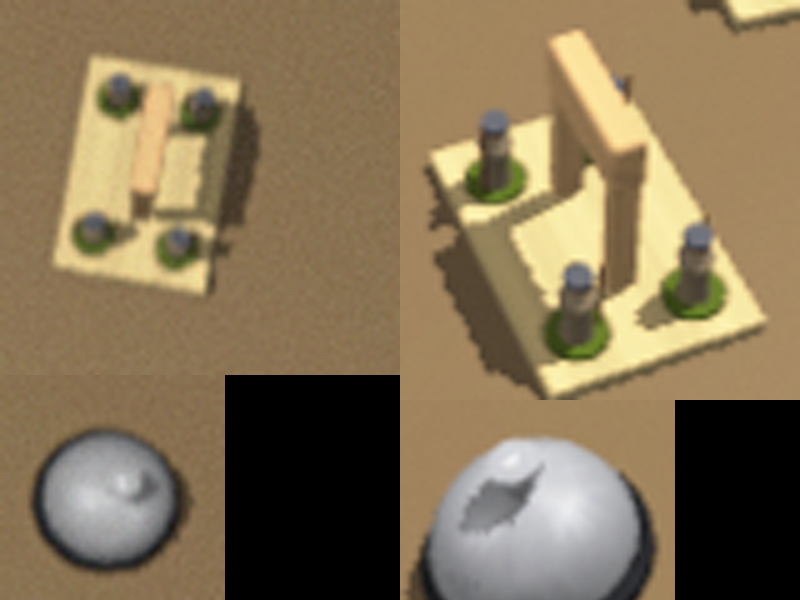

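The crops show the loaded tray's plate corners, its handle bar on top, and the bright plunger spot: top px ≈(386,187), scene px ≈(167,307). Next I'll compute positions.

```bash
python3 - <<'E'
from workcell import env
from h import *
s=env.grab_frame("scene");t=env.grab_frame("top")
np.set_printoptions(precision=4,suppress=True)
print("plunger",at_z(t,386.2,186.6,.068),at_z(s,167.4,307,.068),tri(t,(386.2,186.6),s,(167.4,307)))
T=np.array([[93,55],[241,78],[207,293],[52,265]])/5+[270,140]
P=np.array([at_z(t,*c,.013)for c in T]);print(P[:,:2],P.mean(0))
for i in range(4):
    d=P[(i+1)%4]-P[i];print(np.linalg.norm(d),np.degrees(np.arctan2(d[1],d[0])))
S=np.array([[430,152],[766,320],[550,398]])
S=np.c_[255+(S[:,0]-400)/5,240+S[:,1]/5]
Q=np.array([at_z(s,*c,.013)for c in S]);print("scene",Q[:,:2],"centre",(Q[0]+Q[1])/2)
d=Q[2]-Q[0];print(np.linalg.norm(d),np.degrees(np.arctan2(d[1],d[0])));d=Q[1]-Q[2];print(np.linalg.norm(d),np.degrees(np.arctan2(d[1],d[0])))
for a in((160,83),(145,192)): print("bar",at_z(t,270+a[0]/5,140+a[1]/5,.099))
for a in((565,35),(630,145)): print("barS",at_z(s,255+(a[0]-400)/5,240+a[1]/5,.099))
for y in (0,90): print(y,env.inverse_kinematics([.56,-.217,.2],[180,0,y]))
E
```

```text
plunger [ 0.5543 -0.2218  0.068 ] [ 0.5613 -0.2186  0.068 ] (array([ 0.5562, -0.2203,  0.0629]), np.float64(0.005314807815947455))
[[ 0.6752  0.054 ]
 [ 0.6609 -0.0342]
 [ 0.5304 -0.0125]
 [ 0.5473  0.0786]] [0.6034 0.0215 0.013 ]
0.08932147006365743 -99.20547643055443
0.13226256756391508 170.59642916453728
0.09266868786054175 79.51381978753038
0.13024547553646143 -10.86915009920197
scene [[ 0.5351 -0.0109]
 [ 0.6794  0.0545]
 [ 0.6642 -0.0358]] centre [0.6073 0.0218 0.013 ]
0.1314818837675773 -10.919435383244927
0.09155812503080682 80.47166473681885
bar [0.6338 0.0179 0.099 ]
bar [0.5711 0.0267 0.099 ]
barS [0.5782 0.0267 0.099 ]
barS [0.6379 0.0156 0.099 ]
0 [ -5.7503  20.6087  -5.0869   0.     -64.3044  95.7503]
90 [  -5.7503   20.6087   -5.0869    0.      -64.3044 -174.2497]
```

Both views agree to about 4 mm: tray centre ≈(0.6055, 0.022), yaw ≈-10°, plunger ≈(0.557,-0.220). Sizes check out at 130×90 mm. Now I'll press the bell.

```bash
python3 - <<'E'
from workcell import env
from h import *
np.set_printoptions(precision=4,suppress=True)
def st(m):
    s=env.read_state();print(m,round(s["clock"],2),s["position"],s["force"]);return s
env.gripper_to(0.0,10)
env.goto([.557,-.220,.14],[180,0,0]); st("above")
env.move_straight([.557,-.220,.078],rate=.08); env.dwell(.2); st("near")
f=env.grab_frame("scene");cv2.imwrite("pics/near.png",cv2.resize(f["image"][250:350,110:240],(780,600),interpolation=cv2.INTER_CUBIC))
E
```

```text
above 5.67 [ 0.5574 -0.2194  0.1401] [-0.2188 -0.0265  0.3033]
near 6.79 [ 0.5573 -0.2201  0.0786] [-0.2047  0.3135 -0.004 ]
```

View pics/near.png

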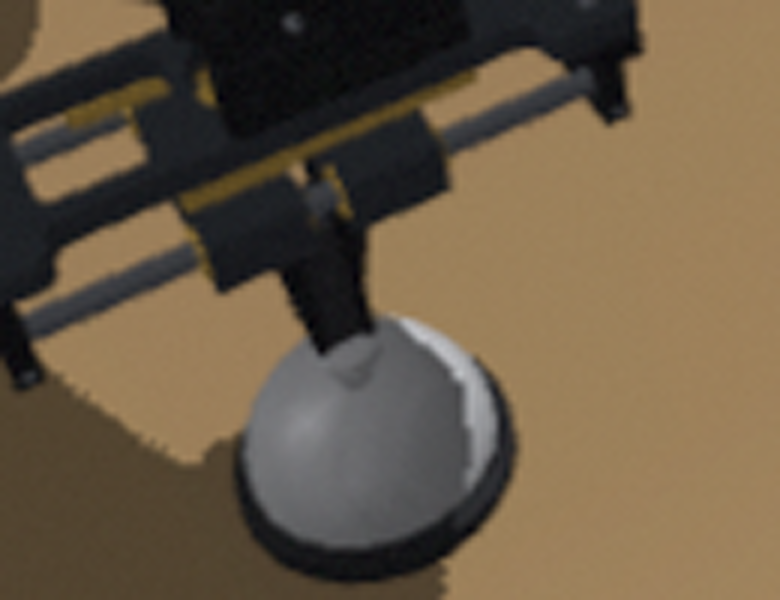

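The closed fingertips (crop px (348,340)) sit just over the plunger head (px (352,355)), so they're aligned for pressing.

```bash
python3 - <<'E'
from workcell import env
from h import *
np.set_printoptions(precision=4,suppress=True)
def st(m):
    s=env.read_state();print(m,round(s["clock"],2),s["position"],s["force"]);return s
print(env.move_straight([.557,-.220,.055],rate=.015,force_limit=9)); st("hit")
env.dwell(.2); st("hold")
E
```

```text
True
hit 7.88 [ 0.557  -0.22    0.0626] [-0.5716  0.2444  3.6259]
hold 8.08 [ 0.557  -0.22    0.0625] [-0.6948  0.9796  5.2243]
```

```bash
python3 - <<'E'
from workcell import env
from h import *
np.set_printoptions(precision=4,suppress=True)
def st(m):
    s=env.read_state();print(m,round(s["clock"],2),s["position"],s["force"],round(s["finger_force"],1),round(s["opening"],3));return s
print(env.move_straight([.557,-.220,.0595],rate=.01,force_limit=10)); env.dwell(.2); st("stop")
env.move_straight([.557,-.220,.08],rate=.05); st("up")
env.move_straight([.557,-.220,.16],rate=.15)
env.gripper_to(0.5)
env.goto([.6055,.022,.15],[180,0,-10.2]); env.dwell(.2); st("over tray")
f=env.grab_frame("scene");cv2.imwrite("pics/over.png",cv2.resize(f["image"][200:335,90:370],(800,386),interpolation=cv2.INTER_CUBIC))
E
```

```text
True
stop 8.51 [ 0.557  -0.22    0.0625] [-1.1282  1.1112  5.1003] 2.6 0.006
up 9.02 [ 0.5566 -0.2199  0.0798] [ 0.6692  0.2047 -0.6583] 0.0 0.006
over tray 11.85 [0.6055 0.0206 0.1501] [ 0.7516 -0.0481 -0.0735] 0.0 0.497
```

View pics/over.png

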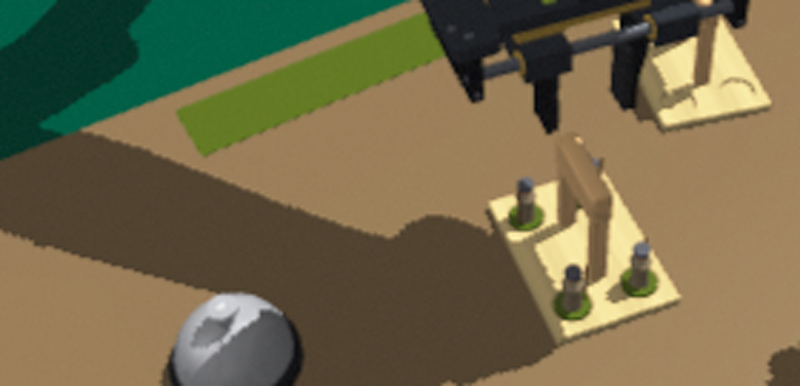

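The bell was pressed to a rigid stop and has sprung back up. The fingers now straddle the handle line, so I'll descend and grip.

```bash
python3 - <<'E'
from workcell import env
from h import *
np.set_printoptions(precision=4,suppress=True)
def st(m):
    s=env.read_state();print(m,round(s["clock"],2),s["position"],s["force"],round(s["finger_force"],1),round(s["opening"],3));return s
hit=env.move_straight([.6055,.022,.067],rate=.06,force_limit=5); st(f"down {hit}")
if not hit:
    env.gripper_to(0.0,4); st("soft")
    env.gripper_to(0.0,30); s=st("grip")
    if .1<s["opening"]<.3:
        env.move_straight([.6055,.022,.075],rate=.02); env.dwell(.2); st("lift 8mm")
        f=env.grab_frame("scene");cv2.imwrite("pics/grip.png",cv2.resize(f["image"][215:335,220:380],(800,600),interpolation=cv2.INTER_CUBIC))
E
```

```text
down False 13.43 [0.6058 0.0221 0.0675] [-0.7071  0.3799  0.5645] 0.0 0.501
soft 14.03 [0.6053 0.0218 0.0669] [-0.5881 -0.9226  0.6666] 4.0 0.186
grip 14.25 [0.6053 0.0218 0.0669] [-0.2051 -0.9657  0.1369] 30.0 0.18
lift 8mm 15.0 [0.6054 0.022  0.0748] [-0.4003 -0.1974 -2.4332] 30.0 0.184
```

View pics/grip.png

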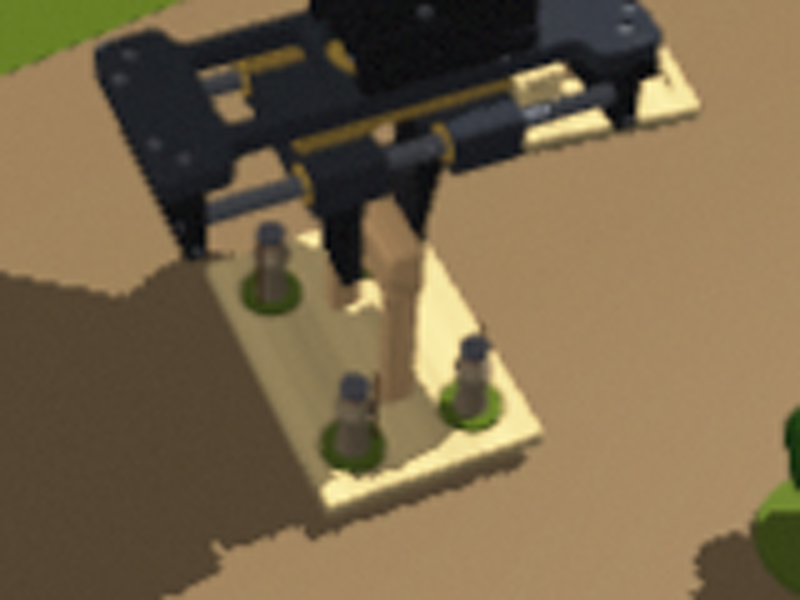

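The handle is gripped in the middle, the tray is off the board and level, and the soldiers are standing. I'll lift it to about 17 cm.

```bash
python3 - <<'E'
from workcell import env
from h import *
np.set_printoptions(precision=4,suppress=True)
def st(m):
    s=env.read_state();print(m,round(s["clock"],2),s["position"],s["tool_rot"],s["force"],round(s["finger_force"],1),round(s["opening"],3));return s
env.move_straight([.6055,.022,.237],rate=.06); env.dwell(.7); st("up")
f=env.grab_frame("scene");g=env.grab_frame("top")
for d in env.search_frame(f,"fig0"): print(d["xyz"],d["score"])
u,v=map(int,pix(f,[.6055,.022,.19])); print(u,v)
cv2.imwrite("pics/up.png",cv2.resize(f["image"][v-60:v+75,u-90:u+90],(800,600),interpolation=cv2.INTER_CUBIC))
E
```

```text
up 18.6 [0.6055 0.022  0.237 ] [-179.9989   -0.0027  -10.1985] [ 0.4712 -0.2624 -3.2657] 30.0 0.185
[0.5639, 0.0028, 0.1923] 0.74
[0.6578, 0.0402, 0.1909] 0.69
[0.6444, -0.0129, 0.1955] 0.5
295 220
```

View pics/up.png

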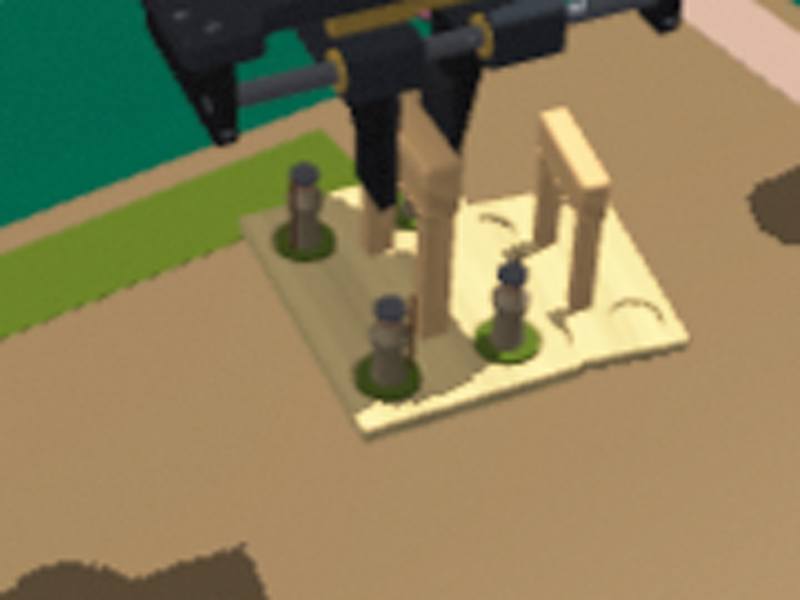

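The tray is held level about 17 cm up. Three soldiers are standing, and the fourth one's green base shows behind the handle (px (408,208)). The spare tray is untouched in the background.

```bash
python3 -c "
from workcell import env
env.dwell(.5); print(env.close_job())"
```

```text
the job is handed in; nothing more can be done
None
```

I pressed the bell to its stop and let it spring back, then lifted the tray about 17 cm above the board, where it is still held level. Three soldiers are clearly upright; only the base of the fourth shows behind the handle. The job is handed in.

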